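Tap a tension fitting home in a drill jig

TASK

The aluminium fitting is only part-way into the drill jig. Take the mallet by its handle and nudge the fitting in with small, gentle taps, drawing the mallet clear between taps and never touching the fitting with the gripper, until it sits fully home against the stop hidden under the bush plate, without knocking that stop out of its setting. Then stand the mallet back upright on its cork mat and let go, leaving everything else on the bench alone.

Things in the scene. Friction and masses are not known exactly. Their poses are not given: they have to be found in the camera images.
- jig: steel drill jig fixed to the bench. Origin: centre of its underside; x along the slot, the way the fitting goes in; z up. Bed 240 (x) x 84 (y) x 14 mm, open and flat for x = -120 to 0. From x = 0 to 108 mm side walls and a bush plate over them (top 43 mm, bushes 48 mm above the bench) leave a covered slot 42 mm wide and 17 mm high, closed at the far end.
- jig_mouth (a point): middle of the slot's mouth on the bed's top, at (0, 0, 14) mm in the jig's frame. Unseen inside the slot is an adjustable steel stop that is not measured: its face (stop_face) stands somewhere 60 to 88 mm beyond the mouth. Friction alone holds it: a steady push of about 9 N shifts it.
- fitting: machined aluminium fitting, 0.14 to 0.28 kg, loose. Flange 110 (x) x 40 (y) x 14 mm (z) with an upright wall across its -x end, 12 mm thick, 34 mm high in all. Origin: centre of the underside; x from the wall to the nose, which goes in first. It lies on the bed, nose 20 to 42 mm inside the mouth, and slides with about 1 to 2 N.
- fitting_tail (a point): middle of the outer face of the fitting's end wall, at (-55, 0, 17) mm in the fitting's frame: the face to tap. When the fitting is home this face is still 22 to 50 mm outside the mouth.
- fitting_nose (a point): the centre of the fitting's nose face, at (55, 0, 7) mm in the fitting's frame: the face that meets the stop
- mallet: short nylon-faced mallet, 0.28 kg, standing on its head, handle straight up. Origin: centre of the head's underside; z up the handle, x along the head. Head 70 (x, between the two flat striking faces) x 36 (y) x 34 mm (z). Wooden handle 24 (x) x 20 (y) mm in section, from 34 to 124 mm above the origin. Either face may be used.
- mat: cork mat fixed on the bench, 170 (x) x 130 (y) x 4 mm, on which the mallet stands. Origin: centre of its underside.
- die_grinder: bystander: red air die grinder lying on the bench, 240 mm long, 43 mm high; origin under the middle of its body
- cutout_disc: bystander: round aluminium sheet cut-out, 110 mm across, 3 mm thick; origin under its centre
- flap_wheel: bystander: small abrasive wheel, 34 mm across, standing with its shank up, 46 mm high; origin under its centre
- pad_stack: bystander: stack of four small grey abrasive pads, 33 mm across, 30 mm high; origin under its centre
- spanner: bystander: steel spanner lying flat; origin under its middle
- rivet_jar: bystander: clear jar with a steel cap, 56 mm across, 70 mm high; origin under its centre
- spare_bracket: bystander: a smaller finished bracket, 75 x 34 mm, 32 mm high at one end; origin under its centre
Mind the look-alikes: they are no part of the job. What is shaped like the mallet but green is not meant. Leave any green look-alike of the fitting alone.

How it is judged:
On the way, in this order (a step that is already met when the one before it is completed fails the run):
1. the mallet is lifted off its mat (height (world z) of mallet above 0.014 m), for 0.1 s.
2. a tap has moved the fitting 3 mm or more, and with the fitting still more than 4 mm short of the stop the mallet is drawn clear of it (distance of fitting from where it was at the start of the episode above 0.003 m and x of fitting_nose in the frame of stop_face below -0.004 m and contact force between mallet and fitting below 0.02 N and linear speed of fitting below 0.005 m/s), for 0.1 s.
3. the fitting is home: its nose within 1.5 mm of the stop's face (x of fitting_nose in the frame of stop_face above -0.0015 m), for 0.1 s.
At the end, for the whole second after the job is handed in: The fitting is at rest with its nose within 1.5 mm of the hidden stop; the mallet stands upright (within 0.1 rad), at rest, with the centre of its head over the cork mat (x of fitting_nose in the frame of stop_face above -0.0015 m and linear speed of each of fitting, mallet below 0.01 m/s and x of mallet in the frame of mat between -0.085 and 0.085 m and y of mallet in the frame of mat between -0.065 and 0.065 m and height (world z) of mallet below 0.008 m and angle between mallet's own z axis and vertical below 0.1 rad); the robot touches nothing.
It fails at once if the stop is knocked out of its setting (shifted by more than 2 mm) (distance of stop_face from where it was at the start of the episode above 0.002 m).
It fails at once if a tap on the fitting is harder than 25 N (contact force between mallet and fitting above 25 N).
It fails at once if the fitting is knocked along faster than 0.15 m/s (linear speed of fitting above 0.15 m/s).
It fails at once if the robot touches the fitting itself (contact force between any of the fingers, the arm and fitting above 0.5 N).
It fails at once if a bystander is moved by more than 30 mm (distance of any of die_grinder, cutout_disc, flap_wheel, pad_stack, spanner, rivet_jar, spare_bracket from where it was at the start of the episode above 0.03 m).
It also fails if it takes over 61 s, if anything falls off the work surface, if the arm or the gripper's body presses on something with over 40 N, if the wrist force passes 120 N, or if a joint passes its speed limit or range.

ROBOT

A 6-joint arm with a two-finger parallel gripper is mounted at the origin on the work surface. World frame = base frame: x ahead of the robot, y to its left, z up, the work surface at z = 0. Lengths are in m, angles in rad, forces in N, time in s.
With the tool pointing down it reaches from about 0.3 to 0.85 m from the base axis. Payload 4.2 kg.
Tool frame: the origin (TCP) lies at the very end of the fingers, on their centre line; the grasp point (between the pads) lies 19 mm behind it; z points along the fingers, y is the line along which they close (so a half turn about z gives the same grasp; the last joint's range is limited). The gripper opens to 91 mm and grips with 3 to 60 N. Pads are 32 mm wide; open, the fingers measure 118 mm over their backs; the gripper's body (76 mm by 178 mm) begins 60 mm behind the grasp point.
Start: joints at [1.119, 0.32, 1.565, -0, 1.257, -0.02], TCP at [0.241, 0.522, 0.214] pointing down, gripper open.
Joint ranges: [-3.11, 3.11], [-0.84, 2.01], [0.21, 2.61], [-1.34, 4.49], [0.05, 2.63], [-2.56, 2.56]. Speed limits (rad/s): [2.57, 2.57, 3.14, 3.14, 3.14, 3.14].

INTERFACE

Orientations are given as a unit quaternion [w, x, y, z].
In Python, from rig import ctrl gives the robot as it stands.
- The arm moves only by the tool jog_arm, never from a script. Its argument "targets" is a list of rows, each a list of 3 entries, a list of its own where there are three numbers: the shift along the tool's x, y, z in units of 0.3 m (1.0 is 0.3 m), then the turn, a rotation vector about the tool's x, y, z in units of 30 degrees (1.0 is 30 degrees), then the opening, from 0 (shut) to 1 (fully open). In form: [[[x, y, z], [wx, wy, wz], claw], ...]. A call has 1 to 12 rows; each row is the pose to reach, as a shift and turn from the pose commanded when the call began, along the tool's axes at that moment; what a row does not reach only later rows make up. A row lasts 1/8 s, in which the tool goes at most 62.5 mm and 10.7 degrees, less where a joint would pass 70% of its speed; a pose out of reach is approached as far as the arm can. A call with a number of a shift or a turn outside -1 to 1 is refused whole. A call with a gripper value outside its range is refused whole. The fingers move at their own pace and stop on an object; "grip_force" is the grip in N (left out, the last holds). Time passes only in rows, so rows that repeat a pose let the fingers close. It gives the time, the measured TCP pose, the force, the opening and the grip force at its end, in the units of the state.
- ctrl.state(): the state, without advancing time (a new reading comes with each control period).
- ctrl.read_camera(name): name is "side" or "top"; returns (picture, depth): 400x640x3 uint8, blue, green, red; 400x640 float32, m along the optical axis (not along the pixel's ray), 0 where there is no reading.
- ctrl.camera_info(name): a dict with "fov_y" (degrees; the focal length in pixels is half the picture's height over the tangent of half this angle, whatever the lens; pixels are square), "cx", "cy" (the principal point, pixels), "R" (3x3) and "t" (3): a world point X has camera coordinates R X + t. Camera axes: x right, y down, z forward; pixel columns grow to the right and rows downward; lengths in m; the calibration is good to about 2 mm. A picture is of the moment at which its call begins. camera_info takes no time and is no camera call.
- ctrl.job_done(): hands the job in; it is judged then, once.
The state is a dict: "time": time; "q": joint angles; "joint_velocities": joint speeds; "tau": joint torques, N m; "tool_pos": TCP position; "tcp_rot": TCP orientation; "force": force on the tool from outside, world axes, zero at the start; "ft_torque": the same for the moment, N m; "finger_gap": opening from 0.0 (shut) to 1.0 (fully open); "finger_force": force on a finger pad.
Only numpy, scipy, OpenCV 4.12 (cv2) and the standard library are available. Lean on these libraries where they do the work, as an engineer would, in place of code of your own. Each camera call takes 0.05 s, during which the arm holds its last target. There are 200 camera calls.

## Working session

There is one attempt and no reset: what is moved stays moved. The work goes in short steps, Python scripts to look and compute and a tool call to move; the robot and the scene stay as the last step left them, time stands still between calls to the robot, and variables do not carry over. Pictures are saved under pics/ and viewed, at most 10 in all, crops included, and the job is handed in when it is done.

Besides the shell and the picture viewer there is one more tool, called after "Request:" by a JSON object that holds its "name" and its "arguments", one argument or row to a line. jog_arm: Moves the arm, as the interface text tells. Shifts and turns lie within -1 to 1; 1 stands for 0.3 m of shift or 30 degrees of turn. Its arguments: {"type":"object","properties":{"targets":{"type":"array"},"grip_force":{"type":"number"}},"required":["targets"]}

```bash
ls; mkdir -p pics; cat > h.py <<'E'
import numpy as np, cv2
from rig import ctrl
def cloud(n):
    im,d=ctrl.read_camera(n); c=ctrl.camera_info(n)
    f=200/np.tan(np.radians(c["fov_y"])/2)
    v,u=np.mgrid[:400,:640]
    P=np.stack([(u-c["cx"])/f*d,(v-c["cy"])/f*d,d],-1)
    return im,d,(P-np.array(c["t"]))@np.array(c["R"])
E
python3 - <<'E'
from h import *
for n in("top","side"):
    im,d,W=cloud(n); np.savez(n,im=im,d=d,W=W); cv2.imwrite(f"pics/{n}0.png",im)
    c=ctrl.camera_info(n); print(n,c["fov_y"],-np.array(c["R"]).T@c["t"])
print(ctrl.state())
E
```

```text
pics
top 42.85194180718084 [0.4846048  0.00925886 1.37393409]
side 56.69894140513162 [ 0.16404695 -0.56707997  0.62571678]
{'time': 0.1, 'q': array([ 1.11902038e+00,  3.20222293e-01,  1.56555024e+00, -1.24204810e-05,
        1.25738519e+00, -1.99592286e-02]), 'joint_velocities': array([-3.83184105e-04, -1.50727322e-03, -3.86754551e-03, -5.68468216e-04,
        7.28222046e-05,  5.03127151e-04]), 'tau': array([ 9.30834467e-04, -4.13331699e+01, -2.32510400e+01,  7.28637935e-02,
        4.21699800e-02, -5.78916388e-05]), 'tool_pos': array([0.24043644, 0.52182558, 0.21321025]), 'tcp_rot': array([-1.77125126e-04,  2.14232845e-01,  9.76782307e-01, -7.62247700e-04]), 'force': array([ 0.62413907, -0.22787734,  0.15940551]), 'ft_torque': array([ 0.05819398,  0.03215228, -0.03442076]), 'finger_force': 0.0, 'finger_gap': 0.9997836467538395}
```

View pics/top0.png

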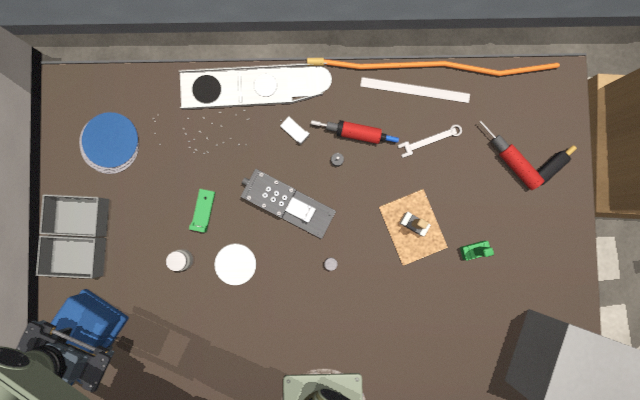

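View pics/side0.png

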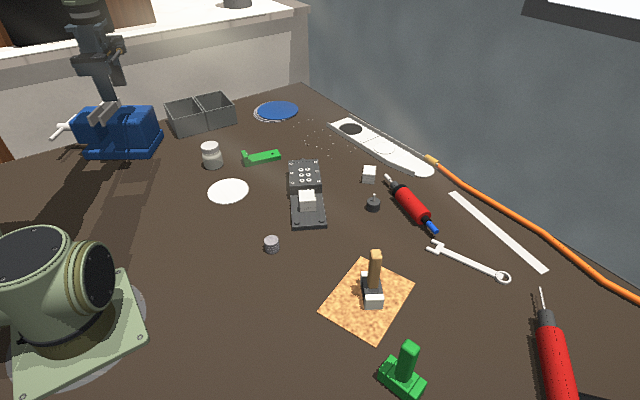

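The top picture shows the jig at about (290,203), with the bright fitting at (300,210) in its open end. There are two mallet shapes: a nylon and wood one on the cork mat at (415,224), and a green one at (478,251). The one on the mat fits the description. There are also two bracket shapes, a green one at (202,210) and a small white one at (295,130), and both are bystanders. Next I'll measure and check a crop.

```bash
cat > m.py <<'E'
from h import *
def rect(n,W,im,box,z0,z1,hue=None):
    u0,v0,u1,v1=box; w=W[v0:v1,u0:u1].reshape(-1,3); p=im[v0:v1,u0:u1].reshape(-1,3)
    m=(w[:,2]>z0)&(w[:,2]<z1)
    if hue is not None: m&=hue(p)
    q=w[m]; r=cv2.minAreaRect((q[:,:2]*1000).astype(np.float32))
    print(n,m.sum(),"c",np.round(r[0],1),"size",np.round(r[1],1),"ang",round(r[2],1),"med",np.round(np.median(q,0)*1000,1)); return q
E
python3 - <<'E'
from m import *
D=np.load("top.npz"); im,W=D["im"],D["W"]
b=(235,165,340,245)
rect("plate",W,im,b,.039,.047)
rect("jigall",W,im,b,.008,.06)
rect("bed",W,im,b,.010,.018)
rect("flange",W,im,b,.024,.032)
rect("wall",W,im,b,.0445,.052,lambda p:p.min(1)>120)
b=(375,185,450,268)
rect("mat",W,im,b,.002,.0065)
rect("head",W,im,b,.033,.043)
rect("handle",W,im,b,.118,.135)
S=np.load("side.npz"); im2,W2=S["im"],S["W"]
rect("s handle",W2,im2,(355,240,395,320),.118,.135)
rect("s head",W2,im2,(355,240,395,320),.034,.042)
rect("s wall",W2,im2,(280,150,335,230),.0445,.052,lambda p:p.min(1)>120)
rect("s plate",W2,im2,(280,150,335,230),.039,.046)
a=cv2.resize(im[160:280,230:500],None,fx=2.9,fy=2.9,interpolation=cv2.INTER_CUBIC)
cv2.imwrite("pics/c.png",a)
E
```

```text
plate 1237 c [567.1 104.4] size [199.5  83.9] ang 61.3 med [580.3 130.   43.3]
jigall 2938 c [554.6  74.8] size [258.1 208.9] ang 87.8 med [553.6  80.6  38.8]
bed 843 c [572.7  -2.4] size [119.7 196. ] ang 61.3 med [514.8  11.   14.1]
flange 280 c [565.3  65.5] size [144.  256.1] ang 7.3 med [540.   55.7  27.9]
wall 564 c [564.3  99.2] size [187.7  81.4] ang 61.4 med [575.2 119.7  46.3]
mat 2294 c [ 487.  -252.3] size [201.2 221.1] ang 88.4 med [ 479.1 -251.9    4. ]
head 225 c [ 491.8 -255.6] size [70.2 36.1] ang 58.2 med [ 492.1 -245.    38.3]
handle 82 c [ 492.1 -255.6] size [24.6 19.7] ang 57.9 med [ 492.8 -254.5  127.3]
s handle 143 c [ 490.8 -253.3] size [24.3 19.4] ang 60.7 med [ 489.  -255.7  127.3]
s head 365 c [ 491.1 -252.9] size [69.4 36.6] ang 57.9 med [ 483.  -265.3   38.1]
s wall 217 c [561.2 102.4] size [186.   77.8] ang 59.7 med [557.9  95.7  47.8]
s plate 769 c [563.9 103.8] size [193.   83.7] ang 61.4 med [575.9 126.4  43.6]
```

View pics/c.png

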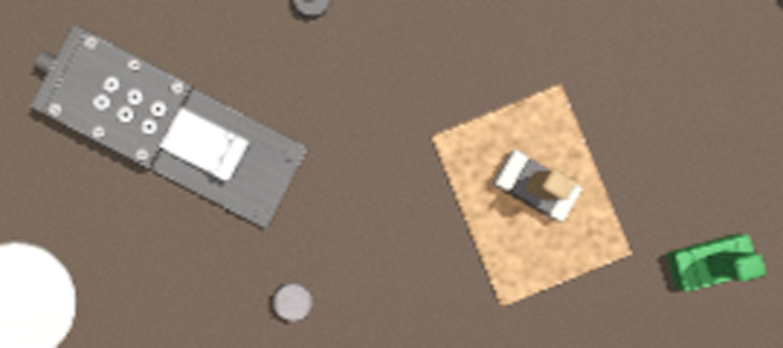

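The crop confirms the nylon, grey and wood mallet on the mat, with the green look-alike off to the right. Next I'll refine the jig, fitting and mat poses and work out the moves.

```bash
cat >> m.py <<'E'
TH=np.radians(61.35); A=np.array([np.cos(TH),np.sin(TH)]); B=np.array([-A[1],A[0]])
def ext(n,q):
    s=q[:,:2]@A*1000; t=q[:,:2]@B*1000
    print(n,len(q),"s",np.round(np.percentile(s,[1,50,99]),1),"t",np.round(np.percentile(t,[1,50,99]),1))
def plan(xyz,yaw):
    # shift in units for the tool's axes, and turn (units) so tool y has heading yaw (deg)
    from scipy.spatial.transform import Rotation as R
    st=ctrl.state(); w,x,y,z=st["tcp_rot"]; M=R.from_quat([x,y,z,w])
    T=np.array([-np.sin(np.radians(yaw)),np.cos(np.radians(yaw)),0]); yv=np.array([T[1],-T[0],0])
    zv=np.array([0,0,-1.]); xv=np.cross(yv,zv)
    rv=(M.inv()*R.from_matrix(np.c_[xv,yv,zv])).as_rotvec()
    print("shift",np.round(M.inv().apply(np.array(xyz)-st["tool_pos"])/.3,4),"turn",np.round(np.degrees(rv)/30,3))
E
python3 - <<'E'
from m import *
for n,b in(("top",(235,165,340,245)),("side",(280,150,335,235))):
    D=np.load(n+".npz"); im,W=D["im"],D["W"]
    u0,v0,u1,v1=b; w=W[v0:v1,u0:u1].reshape(-1,3); p=im[v0:v1,u0:u1].reshape(-1,3).min(1)
    z=w[:,2]; s=w[:,:2]@A; print(n)
    for k in(0.041,):
        ext("plate",w[(z>.041)&(z<.0455)&(p<110)])
    ext("bed",w[(z>.011)&(z<.017)&(p<110)])
    br=p>140; far=s<np.percentile(s[(z>.041)&(z<.0455)&(p<110)],20)
    ext("walltop",w[br&far&(z>.0455)&(z<.051)])
    ext("flange",w[br&(z>.025)&(z<.031)])
D=np.load("top.npz"); im,W=D["im"],D["W"]; w=W[185:268,375:450].reshape(-1,3); p=im[185:268,375:450].reshape(-1,3).astype(int)
q=w[(w[:,2]<.01)&(p[:,2]-p[:,0]>50)]
r=cv2.minAreaRect((q[:,:2]*1000).astype(np.float32)); print("mat",r)
plan([.491,-.254,.214],-32)
E
```

```text
top
plate 6 s [332.5 333.6 435.4] t [-489.6 -476.3 -413.2]
bed 25 s [212.6 272.5 328.7] t [-600.6 -425.  -406.5]
walltop 42 s [263.9 270.  276.3] t [-467.2 -448.  -429.3]
flange 225 s [278.5 306.7 332.6] t [-467.4 -447.8 -428.4]
side
plate 255 s [267.7 392.  456.1] t [-486.8 -446.7 -403.6]
bed 489 s [215.1 254.7 337.8] t [-486.8 -448.9 -403.6]
walltop 88 s [266.2 275.1 348. ] t [-481.7 -445.7 -409.4]
flange 119 s [305.2 320.5 335.9] t [-465.  -445.5 -426.2]
mat ((484.9394836425781, -254.67697143554688), (172.59518432617188, 133.81393432617188), 20.89959144592285)
shift [-1.8409e+00 -1.9992e+00  5.0000e-04] turn [-2.000e-03  3.000e-03  3.242e+00]
```

Request:
{"name": "jog_arm", "arguments": {
  "targets": [
    [[-0.55, -0.6, 0], [0, 0, 1], 1],
    [[-0.55, -0.6, 0], [0, 0, 1], 1],
    [[-0.55, -0.6, 0], [0, 0, 1], 1],
    [[-0.55, -0.6, 0], [0, 0, 1], 1],
    [[-0.55, -0.6, 0], [0, 0, 1], 1]
  ]
}}

```text
time: 0.72
tool_pos: [0.3154, 0.2866, 0.2139]
tcp_rot: [0.0, 0.462, 0.887, -0.001]
force: [-0.2, 0.3, 1.6]
finger_gap: 1.001
finger_force: 0.0
```

Request:
{"name": "jog_arm", "arguments": {
  "targets": [
    [[-0.9, -0.28, 0], [0, 0, 1], 1],
    [[-0.9, -0.28, 0], [0, 0, 1], 1],
    [[-0.9, -0.28, 0], [0, 0, 1], 1],
    [[-0.9, -0.28, 0], [0, 0, 1], 1],
    [[-0.9, -0.28, 0], [0, 0, 1], 1]
  ]
}}

```text
time: 1.35
tool_pos: [0.4035, 0.0193, 0.2139]
tcp_rot: [0.0, 0.675, 0.738, 0.0]
force: [0.2, 0.4, 0.2]
finger_gap: 0.997
finger_force: 0.0
```

Request:
{"name": "jog_arm", "arguments": {
  "targets": [
    [[-0.92, 0.2, 0], [0, 0, 1], 1],
    [[-0.92, 0.2, 0], [0, 0, 1], 1],
    [[-0.92, 0.2, 0], [0, 0, 1], 1],
    [[-0.92, 0.2, 0], [0, 0, 1], 1],
    [[-0.92, 0.2, 0], [0, 0, 1], 1],
    [[-0.92, 0.2, 0], [0, 0, 1], 1]
  ]
}}

```text
time: 2.1
tool_pos: [0.4889, -0.2497, 0.2129]
tcp_rot: [-0.0, 0.843, 0.538, 0.0]
force: [0.8, 0.5, 0.6]
finger_gap: 0.999
finger_force: 0.0
```

```bash
python3 - <<'E'
from m import *
plan([.4915,-.2545,.17],-32)
plan([.4915,-.2545,.072],-32)
E
```

```text
shift [-0.0108  0.0148  0.1429] turn [-0.001 -0.001  0.239]
shift [-0.011   0.015   0.4695] turn [-0.001 -0.001  0.239]
```

Request:
{"name": "jog_arm", "arguments": {
  "targets": [
    [[-0.011, 0.015, 0.05], [0, 0, 0.24], 0.6],
    [[-0.011, 0.015, 0.15], [0, 0, 0.24], 0.5],
    [[-0.011, 0.015, 0.28], [0, 0, 0.24], 0.45],
    [[-0.011, 0.015, 0.4], [0, 0, 0.24], 0.45],
    [[-0.011, 0.015, 0.47], [0, 0, 0.24], 0.45],
    [[-0.011, 0.015, 0.47], [0, 0, 0.24], 0.45],
    [[-0.011, 0.015, 0.47], [0, 0, 0.24], 0.1],
    [[-0.011, 0.015, 0.47], [0, 0, 0.24], 0],
    [[-0.011, 0.015, 0.47], [0, 0, 0.24], 0],
    [[-0.011, 0.015, 0.47], [0, 0, 0.24], 0],
    [[-0.011, 0.015, 0.47], [0, 0, 0.24], 0],
    [[-0.011, 0.015, 0.47], [0, 0, 0.24], 0]
  ],
  "grip_force": 30
}}

```text
time: 3.6
tool_pos: [0.4911, -0.2537, 0.074]
tcp_rot: [0.001, 0.874, 0.485, 0.001]
force: [0.8, 1.5, 6.3]
finger_gap: 0.215
finger_force: 30.0
```

```bash
python3 - <<'E'
from m import *
s=ctrl.state(); print(s["finger_gap"]*91,s["tool_pos"],s["force"],s["finger_force"])
im,d,W=cloud("side"); cv2.imwrite("pics/grip.png",cv2.resize(im[150:350,280:480],None,fx=2.5,fy=2.5))
P=A*.208+B*-.4475; print(P,P+A*.0205)
plan([*P,.15],-28.65)
E
```

```text
19.595580324709662 [ 0.49107066 -0.25368843  0.07403189] [0.82001576 1.45912324 6.31557569] 30.000780522823334
[ 0.49243753 -0.03202389] [ 0.50226642 -0.01403381]
shift [ 0.6295 -0.3868 -0.2536] turn [ 0.005 -0.001 -0.11 ]
```

View pics/grip.png

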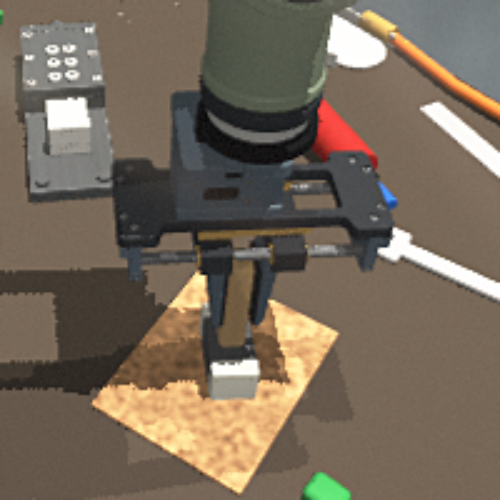

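Gripped: the pads are 19.6 mm apart on the handle. The picture shows the fingers on the handle and the head upright on the mat. Now I'll lift and carry it.

Request:
{"name": "jog_arm", "arguments": {
  "targets": [
    [[0, 0, -0.05], [0, 0, 0], 0],
    [[0, 0, -0.15], [0, 0, 0], 0],
    [[0, 0, -0.26], [0, 0, 0], 0],
    [[0.1, -0.06, -0.26], [0, 0, -0.05], 0],
    [[0.2, -0.12, -0.26], [0, 0, -0.11], 0],
    [[0.3, -0.18, -0.26], [0, 0, -0.11], 0],
    [[0.4, -0.24, -0.26], [0, 0, -0.11], 0],
    [[0.5, -0.31, -0.26], [0, 0, -0.11], 0],
    [[0.6, -0.37, -0.26], [0, 0, -0.11], 0],
    [[0.63, -0.387, -0.26], [0, 0, -0.11], 0],
    [[0.63, -0.387, -0.26], [0, 0, -0.11], 0],
    [[0.63, -0.387, -0.26], [0, 0, -0.11], 0]
  ],
  "grip_force": 55
}}

```text
time: 5.15
tool_pos: [0.4916, -0.0326, 0.1509]
tcp_rot: [0.0, 0.86, 0.51, -0.0]
force: [-0.3, -1.4, -2.8]
finger_gap: 0.22
finger_force: 55.0
```

```bash
python3 - <<'E'
from m import *
P=A*.208+B*-.4475
plan([*P,.092],-28.65)
s=ctrl.state(); print(s["tool_pos"],s["force"])
im,d,W=cloud("side"); S=np.load("side.npz")["W"]
w=W.reshape(-1,3); st=w[:,:2]@A; t=w[:,:2]@B; z=w[:,2]
m=(abs(t+.4475)<.03)&(st>.15)&(st<.26)&(z>.05)&(z<.2)
q=w[m]; ext("head",q[(q[:,2]<.105)]); print("zmin",np.percentile(q[:,2],[1,3]))
r=cv2.minAreaRect((q[(q[:,2]<.115)&(q[:,2]>.106)][:,:2]*1000).astype(np.float32)); print(r)
cv2.imwrite("pics/carry.png",cv2.resize(im[100:300,220:420],None,fx=2.5,fy=2.5))
E
```

```text
shift [0.0031 0.0015 0.1965] turn [ 0.     0.001 -0.001]
[ 0.49161737 -0.03260716  0.15093821] [-0.34714978 -1.42264799 -2.78237416]
head 131 s [172.  174.  210.7] t [-461.8 -444.3 -427.8]
zmin [0.08451161 0.08734228]
((489.76580810546875, -33.221221923828125), (66.85629272460938, 35.9877815246582), 61.438358306884766)
```

View pics/carry.png

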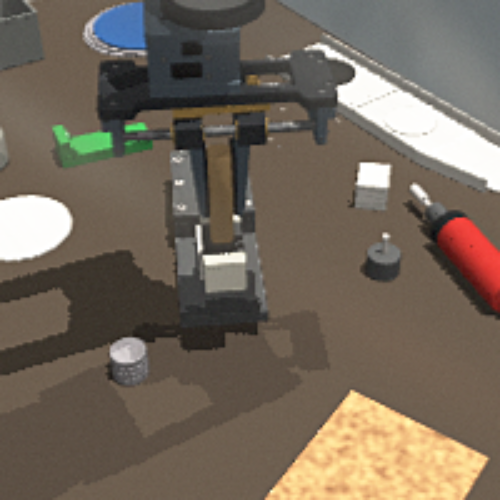

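Request:
{"name": "jog_arm", "arguments": {
  "targets": [
    [[0.003, 0.0015, 0.06], [0, 0, 0], 0],
    [[0.003, 0.0015, 0.13], [0, 0, 0], 0],
    [[0.003, 0.0015, 0.18], [0, 0, 0], 0],
    [[0.003, 0.0015, 0.196], [0, 0, 0], 0],
    [[0.003, 0.0015, 0.196], [0, 0, 0], 0],
    [[0.02, 0.0015, 0.196], [0, 0, 0], 0],
    [[0.04, 0.0015, 0.196], [0, 0, 0], 0],
    [[0.05, 0.0015, 0.196], [0, 0, 0], 0],
    [[0.055, 0.0015, 0.196], [0, 0, 0], 0],
    [[0.055, 0.0015, 0.196], [0, 0, 0], 0],
    [[0.055, 0.0015, 0.196], [0, 0, 0], 0]
  ]
}}

```text
time: 6.58
tool_pos: [0.4999, -0.0174, 0.0921]
tcp_rot: [-0.0, 0.86, 0.51, -0.0]
force: [-0.3, 0.3, -2.7]
finger_gap: 0.215
finger_force: 55.0
```

Request:
{"name": "jog_arm", "arguments": {
  "targets": [
    [[0.005, 0, 0], [0, 0, 0], 0],
    [[0.01, 0, 0], [0, 0, 0], 0],
    [[0.015, 0, 0], [0, 0, 0], 0],
    [[0.02, 0, 0], [0, 0, 0], 0],
    [[0.025, 0, 0], [0, 0, 0], 0],
    [[0.03, 0, 0], [0, 0, 0], 0],
    [[0.035, 0, 0], [0, 0, 0], 0],
    [[0.04, 0, 0], [0, 0, 0], 0],
    [[0.04, 0, 0], [0, 0, 0], 0]
  ]
}}

```text
time: 7.7
tool_pos: [0.5058, -0.0067, 0.0921]
tcp_rot: [-0.0, 0.86, 0.51, 0.0]
force: [-0.3, -0.6, -2.0]
finger_gap: 0.215
finger_force: 55.0
```

```bash
cat >> m.py <<'E'
def look(save=None):
    s=ctrl.state(); print("t",s["time"],"tcp s,t,z",np.round([s["tool_pos"][:2]@A*1000,s["tool_pos"][:2]@B*1000,s["tool_pos"][2]*1000],1),"F along",round(s["force"][:2]@A,2),"lat",round(s["force"][:2]@B,2),"z",round(s["force"][2],2))
    for n in("top","side"):
        im,d,W=cloud(n); w=W.reshape(-1,3); p=im.reshape(-1,3).min(1); S=w[:,:2]@A; t=w[:,:2]@B
        m=(abs(t+.4475)<.018)&(S>.255)&(S<.36)
        v=w[m&(w[:,2]>.0455)&(w[:,2]<.051)&(p>140)]
        if len(v)>5: ext(n+" wall",v)
        v=w[m&(w[:,2]>.024)&(w[:,2]<.032)&(p>120)]
        if len(v)>5: ext(n+" flange",v)
        if save: cv2.imwrite(f"pics/{save}_{n}.png",cv2.resize(im[100:300,220:420],None,fx=2.5,fy=2.5))
E
python3 -c "
from m import *
look('tap1')"
```

```text
t 7.7 tcp s,t,z [ 236.7 -447.    92.1] F along -0.65 lat 0.0 z -2.04
top wall 34 s [332.6 348.3 355.8] t [-462.4 -447.4 -432.5]
top flange 50 s [316.1 327.  332.8] t [-464.  -442.8 -431. ]
```

View pics/tap1_side.png

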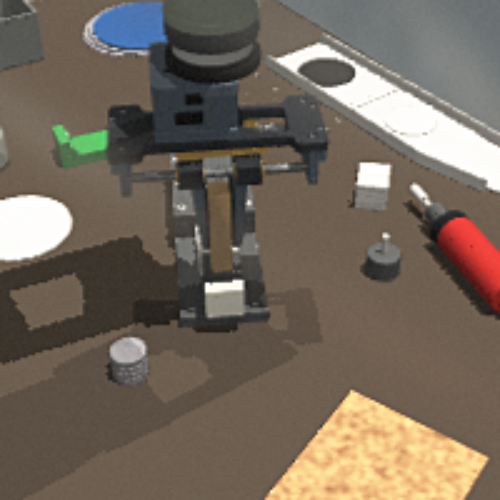

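The side picture shows the mallet head up against the fitting, which is hidden behind the gripper. I'll draw clear and check how far the fitting moved.

Request:
{"name": "jog_arm", "arguments": {
  "targets": [
    [[-0.01, 0, 0], [0, 0, 0], 0],
    [[-0.05, 0, 0], [0, 0, 0], 0],
    [[-0.12, 0, 0], [0, 0, 0], 0],
    [[-0.2, 0, 0], [0, 0, 0], 0],
    [[-0.2, 0, 0], [0, 0, 0], 0],
    [[-0.2, 0, 0], [0, 0, 0], 0]
  ]
}}

```text
time: 8.55
tool_pos: [0.4773, -0.0595, 0.0923]
tcp_rot: [0.0, 0.86, 0.51, 0.0]
force: [0.5, -0.1, -2.6]
finger_gap: 0.217
finger_force: 55.0
```

```bash
python3 -c "
from m import *
look()"
```

```text
t 8.55 tcp s,t,z [ 176.6 -447.4   92.3] F along 0.1 lat -0.5 z -2.55
top wall 80 s [270.8 281.3 354.2] t [-464.8 -447.3 -430.8]
top flange 216 s [272.1 308.7 332.5] t [-464.8 -446.6 -429.8]
side wall 10 s [345.7 349.  351.3] t [-458.8 -453.5 -441.2]
```

The fitting moved about 7 mm, so its nose is about 48 mm in, and the stop is at 60 mm or more. The second tap takes it to about 56 mm.

Request:
{"name": "jog_arm", "arguments": {
  "targets": [
    [[0.08, 0, 0], [0, 0, 0], 0],
    [[0.15, 0, 0], [0, 0, 0], 0],
    [[0.185, 0, 0], [0, 0, 0], 0],
    [[0.19, 0, 0], [0, 0, 0], 0],
    [[0.195, 0, 0], [0, 0, 0], 0],
    [[0.2, 0, 0], [0, 0, 0], 0],
    [[0.205, 0, 0], [0, 0, 0], 0],
    [[0.21, 0, 0], [0, 0, 0], 0],
    [[0.215, 0, 0], [0, 0, 0], 0],
    [[0.22, 0, 0], [0, 0, 0], 0],
    [[0.228, 0, 0], [0, 0, 0], 0],
    [[0.228, 0, 0], [0, 0, 0], 0]
  ]
}}

```text
time: 10.15
tool_pos: [0.5099, 0.0009, 0.0921]
tcp_rot: [-0.0, 0.86, 0.51, 0.0]
force: [-0.0, -1.1, -3.0]
finger_gap: 0.215
finger_force: 55.0
```

Request:
{"name": "jog_arm", "arguments": {
  "targets": [
    [[-0.01, 0, 0], [0, 0, 0], 0],
    [[-0.02, 0, 0], [0, 0, 0], 0],
    [[-0.02, 0, 0], [0, 0, 0], 0],
    [[-0.01, 0, 0], [0, 0, 0], 0],
    [[-0.005, 0, 0], [0, 0, 0], 0],
    [[0, 0, 0], [0, 0, 0], 0],
    [[0.003, 0, 0], [0, 0, 0], 0],
    [[0.005, 0, 0], [0, 0, 0], 0],
    [[0.005, 0, 0], [0, 0, 0], 0],
    [[0.005, 0, 0], [0, 0, 0], 0]
  ]
}}

```text
time: 11.4
tool_pos: [0.5103, 0.0017, 0.0921]
tcp_rot: [-0.0, 0.86, 0.51, -0.0]
force: [-0.6, -1.8, -1.7]
finger_gap: 0.215
finger_force: 55.0
```

```bash
python3 -c "
from m import *
s=ctrl.state();print(s['tool_pos'][:2]@A,s['force'][:2]@A,s['ft_torque'],s['tau'])"
```

```text
0.24615413099701716 -1.8404069317019314 [-0.54665578  0.31412814 -0.01626275] [ 7.95990843e-01 -3.87931895e+01 -2.01273000e+01  5.88782262e-01
 -3.20654595e-01  2.01721195e-03]
```

Request:
{"name": "jog_arm", "arguments": {
  "targets": [
    [[-0.015, 0, 0], [0, 0, 0], 0],
    [[-0.015, 0, 0], [0, 0, 0], 0],
    [[-0.005, 0, 0], [0, 0, 0], 0],
    [[0, 0, 0], [0, 0, 0], 0],
    [[0.003, 0, 0], [0, 0, 0], 0],
    [[0.005, 0, 0], [0, 0, 0], 0],
    [[0.005, 0, 0], [0, 0, 0], 0],
    [[0.005, 0, 0], [0, 0, 0], 0]
  ]
}}

```text
time: 12.4
tool_pos: [0.5111, 0.0031, 0.0922]
tcp_rot: [-0.0, 0.86, 0.51, -0.0]
force: [-0.9, -1.6, -1.4]
finger_gap: 0.214
finger_force: 55.0
```

Request:
{"name": "jog_arm", "arguments": {
  "targets": [
    [[-0.015, 0, 0], [0, 0, 0], 0],
    [[-0.015, 0, 0], [0, 0, 0], 0],
    [[-0.005, 0, 0], [0, 0, 0], 0],
    [[0, 0, 0], [0, 0, 0], 0],
    [[0.003, 0, 0], [0, 0, 0], 0],
    [[0.005, 0, 0], [0, 0, 0], 0],
    [[0.005, 0, 0], [0, 0, 0], 0]
  ]
}}

```text
time: 13.28
tool_pos: [0.5118, 0.0044, 0.0921]
tcp_rot: [-0.0, 0.86, 0.51, -0.0]
force: [-0.8, -0.9, -1.9]
finger_gap: 0.217
finger_force: 55.0
```

Request:
{"name": "jog_arm", "arguments": {
  "targets": [
    [[-0.015, 0, 0], [0, 0, 0], 0],
    [[-0.015, 0, 0], [0, 0, 0], 0],
    [[-0.005, 0, 0], [0, 0, 0], 0],
    [[0, 0, 0], [0, 0, 0], 0],
    [[0.003, 0, 0], [0, 0, 0], 0],
    [[0.005, 0, 0], [0, 0, 0], 0],
    [[0.005, 0, 0], [0, 0, 0], 0]
  ]
}}

```text
time: 14.15
tool_pos: [0.5125, 0.0057, 0.0921]
tcp_rot: [-0.0, 0.86, 0.51, -0.0]
force: [-0.3, -1.1, -3.1]
finger_gap: 0.217
finger_force: 55.0
```

Request:
{"name": "jog_arm", "arguments": {
  "targets": [
    [[-0.015, 0, 0], [0, 0, 0], 0],
    [[-0.015, 0, 0], [0, 0, 0], 0],
    [[-0.005, 0, 0], [0, 0, 0], 0],
    [[0, 0, 0], [0, 0, 0], 0],
    [[0.003, 0, 0], [0, 0, 0], 0],
    [[0.005, 0, 0], [0, 0, 0], 0],
    [[0.005, 0, 0], [0, 0, 0], 0]
  ]
}}

```text
time: 15.02
tool_pos: [0.5133, 0.007, 0.0921]
tcp_rot: [0.0, 0.86, 0.51, -0.0]
force: [-0.7, -1.0, -1.3]
finger_gap: 0.218
finger_force: 55.0
```

Request:
{"name": "jog_arm", "arguments": {
  "targets": [
    [[-0.015, 0, 0], [0, 0, 0], 0],
    [[-0.015, 0, 0], [0, 0, 0], 0],
    [[-0.005, 0, 0], [0, 0, 0], 0],
    [[0, 0, 0], [0, 0, 0], 0],
    [[0.003, 0, 0], [0, 0, 0], 0],
    [[0.005, 0, 0], [0, 0, 0], 0],
    [[0.005, 0, 0], [0, 0, 0], 0]
  ]
}}

```text
time: 15.9
tool_pos: [0.514, 0.0083, 0.0921]
tcp_rot: [0.0, 0.86, 0.51, -0.0]
force: [-0.7, -2.6, -0.7]
finger_gap: 0.224
finger_force: 55.0
```

Request:
{"name": "jog_arm", "arguments": {
  "targets": [
    [[-0.015, 0, 0], [0, 0, 0], 0],
    [[-0.015, 0, 0], [0, 0, 0], 0],
    [[-0.005, 0, 0], [0, 0, 0], 0],
    [[0, 0, 0], [0, 0, 0], 0],
    [[0.0015, 0, 0], [0, 0, 0], 0],
    [[0.003, 0, 0], [0, 0, 0], 0],
    [[0.003, 0, 0], [0, 0, 0], 0]
  ]
}}

```text
time: 16.77
tool_pos: [0.5145, 0.009, 0.0922]
tcp_rot: [0.0, 0.86, 0.51, -0.0]
force: [-0.5, -2.0, -2.0]
finger_gap: 0.218
finger_force: 55.0
```

Request:
{"name": "jog_arm", "arguments": {
  "targets": [
    [[-0.015, 0, 0], [0, 0, 0], 0],
    [[-0.015, 0, 0], [0, 0, 0], 0],
    [[-0.005, 0, 0], [0, 0, 0], 0],
    [[0, 0, 0], [0, 0, 0], 0],
    [[0.0025, 0, 0], [0, 0, 0], 0],
    [[0.004, 0, 0], [0, 0, 0], 0],
    [[0.004, 0, 0], [0, 0, 0], 0]
  ]
}}

```text
time: 17.65
tool_pos: [0.5151, 0.0101, 0.0921]
tcp_rot: [0.0, 0.86, 0.51, -0.0]
force: [0.1, -2.3, -2.1]
finger_gap: 0.216
finger_force: 55.0
```

Request:
{"name": "jog_arm", "arguments": {
  "targets": [
    [[-0.015, 0, 0], [0, 0, 0], 0],
    [[-0.015, 0, 0], [0, 0, 0], 0],
    [[-0.005, 0, 0], [0, 0, 0], 0],
    [[0, 0, 0], [0, 0, 0], 0],
    [[0.0025, 0, 0], [0, 0, 0], 0],
    [[0.004, 0, 0], [0, 0, 0], 0],
    [[0.004, 0, 0], [0, 0, 0], 0]
  ]
}}

```text
time: 18.52
tool_pos: [0.5157, 0.0112, 0.0922]
tcp_rot: [0.0, 0.86, 0.51, -0.0]
force: [-0.7, -2.4, -2.2]
finger_gap: 0.216
finger_force: 55.0
```

Request:
{"name": "jog_arm", "arguments": {
  "targets": [
    [[-0.015, 0, 0], [0, 0, 0], 0],
    [[-0.015, 0, 0], [0, 0, 0], 0],
    [[-0.005, 0, 0], [0, 0, 0], 0],
    [[0, 0, 0], [0, 0, 0], 0],
    [[0.0025, 0, 0], [0, 0, 0], 0],
    [[0.004, 0, 0], [0, 0, 0], 0],
    [[0.004, 0, 0], [0, 0, 0], 0]
  ]
}}

```text
time: 19.4
tool_pos: [0.5162, 0.0122, 0.0922]
tcp_rot: [0.0, 0.86, 0.51, -0.0]
force: [-1.1, -1.9, -1.4]
finger_gap: 0.218
finger_force: 55.0
```

```bash
python3 -c "
from m import *
s=ctrl.state();print(s['tool_pos'][:2]@A,s['force'][:2]@A,s['ft_torque'],s['tau'])"
```

```text
0.2582325546552537 -2.2170239559497316 [-0.59892717  0.21253402  0.00595199] [ 1.15406167e+00 -3.92311084e+01 -2.00084084e+01  7.20209721e-01
 -1.98039003e-01 -2.80681229e-02]
```

Request:
{"name": "jog_arm", "arguments": {
  "targets": [
    [[-0.015, 0, 0], [0, 0, 0], 0],
    [[-0.015, 0, 0], [0, 0, 0], 0],
    [[-0.005, 0, 0], [0, 0, 0], 0],
    [[0, 0, 0], [0, 0, 0], 0],
    [[0.003, 0, 0], [0, 0, 0], 0],
    [[0.005, 0, 0], [0, 0, 0], 0],
    [[0.005, 0, 0], [0, 0, 0], 0]
  ]
}}

```text
time: 20.27
tool_pos: [0.517, 0.0136, 0.0922]
tcp_rot: [0.0, 0.86, 0.51, -0.0]
force: [-0.6, -2.2, -1.3]
finger_gap: 0.216
finger_force: 55.0
```

Request:
{"name": "jog_arm", "arguments": {
  "targets": [
    [[-0.015, 0, 0], [0, 0, 0], 0],
    [[-0.015, 0, 0], [0, 0, 0], 0],
    [[-0.005, 0, 0], [0, 0, 0], 0],
    [[0, 0, 0], [0, 0, 0], 0],
    [[0.003, 0, 0], [0, 0, 0], 0],
    [[0.005, 0, 0], [0, 0, 0], 0],
    [[0.005, 0, 0], [0, 0, 0], 0]
  ]
}}

```text
time: 21.15
tool_pos: [0.5176, 0.0149, 0.0921]
tcp_rot: [0.0, 0.86, 0.51, -0.0]
force: [-1.2, -1.1, -1.7]
finger_gap: 0.215
finger_force: 55.0
```

Request:
{"name": "jog_arm", "arguments": {
  "targets": [
    [[-0.015, 0, 0], [0, 0, 0], 0],
    [[-0.015, 0, 0], [0, 0, 0], 0],
    [[-0.005, 0, 0], [0, 0, 0], 0],
    [[0, 0, 0], [0, 0, 0], 0],
    [[0.003, 0, 0], [0, 0, 0], 0],
    [[0.005, 0, 0], [0, 0, 0], 0],
    [[0.005, 0, 0], [0, 0, 0], 0]
  ]
}}

```text
time: 22.02
tool_pos: [0.5184, 0.0162, 0.0921]
tcp_rot: [0.0, 0.86, 0.51, -0.0]
force: [-0.4, -2.7, -2.1]
finger_gap: 0.22
finger_force: 55.0
```

Request:
{"name": "jog_arm", "arguments": {
  "targets": [
    [[-0.015, 0, 0], [0, 0, 0], 0],
    [[-0.015, 0, 0], [0, 0, 0], 0],
    [[-0.005, 0, 0], [0, 0, 0], 0],
    [[0, 0, 0], [0, 0, 0], 0],
    [[0.003, 0, 0], [0, 0, 0], 0],
    [[0.004, 0, 0], [0, 0, 0], 0],
    [[0.004, 0, 0], [0, 0, 0], 0]
  ]
}}

```text
time: 22.9
tool_pos: [0.5189, 0.0172, 0.0921]
tcp_rot: [0.0, 0.86, 0.51, -0.0]
force: [-0.9, -1.6, -2.3]
finger_gap: 0.212
finger_force: 55.0
```

Request:
{"name": "jog_arm", "arguments": {
  "targets": [
    [[-0.015, 0, 0], [0, 0, 0], 0],
    [[-0.015, 0, 0], [0, 0, 0], 0],
    [[-0.005, 0, 0], [0, 0, 0], 0],
    [[0, 0, 0], [0, 0, 0], 0],
    [[0.003, 0, 0], [0, 0, 0], 0],
    [[0.005, 0, 0], [0, 0, 0], 0],
    [[0.005, 0, 0], [0, 0, 0], 0]
  ]
}}

```text
time: 23.78
tool_pos: [0.5197, 0.0186, 0.0921]
tcp_rot: [0.0, 0.86, 0.51, -0.0]
force: [-0.5, -1.9, -1.3]
finger_gap: 0.215
finger_force: 55.0
```

Request:
{"name": "jog_arm", "arguments": {
  "targets": [
    [[-0.015, 0, 0], [0, 0, 0], 0],
    [[-0.015, 0, 0], [0, 0, 0], 0],
    [[-0.005, 0, 0], [0, 0, 0], 0],
    [[0, 0, 0], [0, 0, 0], 0],
    [[0.003, 0, 0], [0, 0, 0], 0],
    [[0.005, 0, 0], [0, 0, 0], 0],
    [[0.005, 0, 0], [0, 0, 0], 0]
  ]
}}

```text
time: 24.65
tool_pos: [0.5204, 0.0199, 0.0921]
tcp_rot: [0.0, 0.86, 0.51, -0.0]
force: [-0.6, -2.2, -2.3]
finger_gap: 0.219
finger_force: 55.0
```

Request:
{"name": "jog_arm", "arguments": {
  "targets": [
    [[-0.015, 0, 0], [0, 0, 0], 0],
    [[-0.015, 0, 0], [0, 0, 0], 0],
    [[-0.005, 0, 0], [0, 0, 0], 0],
    [[0, 0, 0], [0, 0, 0], 0],
    [[0.003, 0, 0], [0, 0, 0], 0],
    [[0.005, 0, 0], [0, 0, 0], 0],
    [[0.005, 0, 0], [0, 0, 0], 0]
  ]
}}

```text
time: 25.52
tool_pos: [0.5207, 0.0204, 0.0922]
tcp_rot: [0.0, 0.86, 0.511, -0.001]
force: [-2.6, -5.3, -0.4]
finger_gap: 0.217
finger_force: 55.0
```

The force rose to 5.9 N and the tool stopped short of its target, so the nose is on the stop. That is below the stop's 9 N. I'll withdraw, lift and check.

Request:
{"name": "jog_arm", "arguments": {
  "targets": [
    [[-0.01, 0, 0], [0, 0, 0], 0],
    [[-0.06, 0, 0], [0, 0, 0], 0],
    [[-0.14, 0, 0], [0, 0, 0], 0],
    [[-0.25, 0, 0], [0, 0, 0], 0],
    [[-0.25, 0, -0.08], [0, 0, 0], 0],
    [[-0.25, 0, -0.2], [0, 0, 0], 0],
    [[-0.25, 0, -0.2], [0, 0, 0], 0],
    [[-0.25, 0, -0.2], [0, 0, 0], 0]
  ]
}}

```text
time: 26.52
tool_pos: [0.4841, -0.0446, 0.1512]
tcp_rot: [-0.001, 0.86, 0.51, -0.001]
force: [-0.5, 0.5, -2.6]
finger_gap: 0.215
finger_force: 55.0
```

```bash
python3 -c "
from m import *
look()
plan([.490,-.2545,.15],-32)
plan([.490,-.2545,.0745],-32)"
```

```text
t 26.525 tcp s,t,z [ 193.  -446.2  151.2] F along 0.18 lat 0.69 z -2.59
top wall 75 s [301.  310.8 354.4] t [-465.4 -449.1 -430.4]
top flange 79 s [301.1 324.3 332.9] t [-464.6 -448.  -430.4]
shift [-0.6049  0.3534  0.0018] turn [-0.006  0.002  0.112]
shift [-0.6047  0.3541  0.2535] turn [-0.006  0.002  0.112]
```

The tail now stands at s = 301 mm, so the nose is about 78 mm in. Now I'll return the mallet to the mat.

Request:
{"name": "jog_arm", "arguments": {
  "targets": [
    [[-0.1, 0.06, 0], [0, 0, 0.05], 0],
    [[-0.2, 0.12, 0], [0, 0, 0.11], 0],
    [[-0.32, 0.19, 0], [0, 0, 0.11], 0],
    [[-0.45, 0.26, 0], [0, 0, 0.11], 0],
    [[-0.56, 0.325, 0], [0, 0, 0.11], 0],
    [[-0.605, 0.354, 0], [0, 0, 0.11], 0],
    [[-0.605, 0.354, 0.08], [0, 0, 0.11], 0],
    [[-0.605, 0.354, 0.16], [0, 0, 0.11], 0],
    [[-0.605, 0.354, 0.21], [0, 0, 0.11], 0],
    [[-0.605, 0.354, 0.235], [0, 0, 0.11], 0],
    [[-0.605, 0.354, 0.242], [0, 0, 0.11], 0],
    [[-0.605, 0.354, 0.242], [0, 0, 0.11], 0]
  ]
}}

```text
time: 28.12
tool_pos: [0.4918, -0.2548, 0.08]
tcp_rot: [0.0, 0.874, 0.485, 0.0]
force: [0.3, 0.0, -3.1]
finger_gap: 0.216
finger_force: 55.0
```

Request:
{"name": "jog_arm", "arguments": {
  "targets": [
    [[0, 0, 0.004], [0, 0, 0], 0],
    [[0, 0, 0.008], [0, 0, 0], 0],
    [[0, 0, 0.011], [0, 0, 0], 0],
    [[0, 0, 0.011], [0, 0, 0], 0]
  ]
}}

```text
time: 28.62
tool_pos: [0.4913, -0.2547, 0.0762]
tcp_rot: [-0.0, 0.874, 0.485, -0.0]
force: [-0.1, -0.2, -2.6]
finger_gap: 0.216
finger_force: 55.0
```

```bash
python3 - <<'E'
from m import *
s=ctrl.state(); print(s["tool_pos"],s["force"])
im,d,W=cloud("side"); cv2.imwrite("pics/place.png",cv2.resize(im[220:360,300:440],None,fx=4,fy=4))
E
```

```text
[ 0.49132836 -0.25470376  0.07617728] [-0.13223353 -0.23989046 -2.57184155]
```

View pics/place.png

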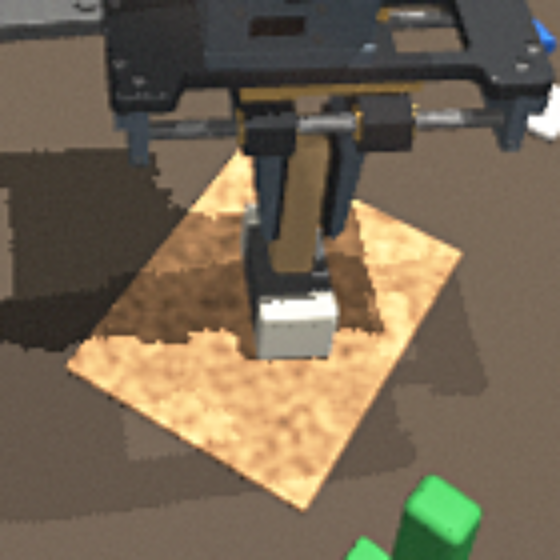

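The picture shows the mallet upright over the mat. The force reading says it still hangs about 2 mm above it.

Request:
{"name": "jog_arm", "arguments": {
  "targets": [
    [[0, 0, 0.003], [0, 0, 0], 0],
    [[0, 0, 0.006], [0, 0, 0], 0],
    [[0, 0, 0.008], [0, 0, 0], 0],
    [[0, 0, 0.008], [0, 0, 0], 0]
  ]
}}

```text
time: 29.18
tool_pos: [0.4914, -0.2547, 0.074]
tcp_rot: [-0.0, 0.874, 0.485, 0.0]
force: [-0.3, 0.3, -0.2]
finger_gap: 0.22
finger_force: 55.0
```

Request:
{"name": "jog_arm", "arguments": {
  "targets": [
    [[0, 0, 0], [0, 0, 0], 0.3],
    [[0, 0, 0], [0, 0, 0], 0.5],
    [[0, 0, 0], [0, 0, 0], 0.6],
    [[0, 0, 0], [0, 0, 0], 0.6],
    [[0, 0, -0.05], [0, 0, 0], 0.6],
    [[0, 0, -0.15], [0, 0, 0], 0.6],
    [[0, 0, -0.35], [0, 0, 0], 0.6],
    [[0, 0, -0.55], [0, 0, 0], 0.6],
    [[0, 0.4, -0.55], [0, 0, 0], 0.6],
    [[0, 0.4, -0.55], [0, 0, 0], 0.6],
    [[0, 0.4, -0.55], [0, 0, 0], 0.6],
    [[0, 0.4, -0.55], [0, 0, 0], 0.6]
  ]
}}

```text
time: 30.68
tool_pos: [0.5926, -0.3179, 0.2389]
tcp_rot: [-0.001, 0.874, 0.485, -0.0]
force: [0.4, -0.3, -0.5]
finger_gap: 0.6
finger_force: 0.0
```

```bash
python3 - <<'E'
from m import *
look()
im,d,W=cloud("side"); cv2.imwrite("pics/end.png",im)
w=W[200:330,320:420].reshape(-1,3)
for a,b in((.034,.042),(.122,.135)):
    q=w[(w[:,2]>a)&(w[:,2]<b)]; print(cv2.minAreaRect((q[:,:2]*1000).astype(np.float32)),np.median(q[:,2]))
E
```

```text
t 30.675 tcp s,t,z [   5.2 -672.5  238.9] F along -0.09 lat -0.5 z -0.47
top wall 90 s [301.1 311.4 357.4] t [-465.3 -444.1 -430.4]
top flange 73 s [301.  324.9 332.7] t [-464.5 -445.8 -431.2]
side wall 82 s [302.6 312.6 358. ] t [-463.4 -448.2 -430.4]
side flange 36 s [301.5 304.6 306.5] t [-462.5 -447.2 -430.3]
((599.712158203125, -191.40103149414062), (325.9703063964844, 61.43722915649414), 29.497127532958984) 0.038099810999673994
((490.4189453125, -253.10647583007812), (24.52435874938965, 20.27578353881836), 59.639156341552734) 0.12744126765414676
```

View pics/end.png

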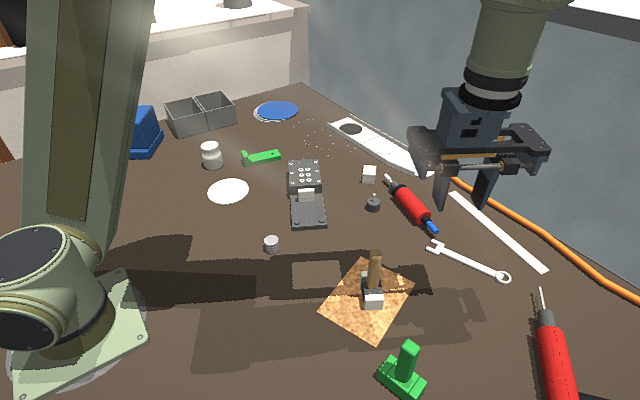

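The final picture shows the mallet upright on the mat at (373,285), the fitting deep in the jig at (306,195), the bystanders in place and the gripper clear.

```bash
python3 -c "
from rig import ctrl
print(ctrl.job_done())"
```

```text
the job is handed in; nothing more can be done
None
```

The job is handed in, though no verdict came back: the fitting was tapped in until the push force rose to about 6 N and the tool stalled (taken as the stop, nose about 78 mm in), and the mallet stands upright on its mat, released.

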